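Close a specimen box: seat the lid, snap its four clips corner to opposite corner

TASK

Close the white specimen box: first press its lid down until it is fully seated, then fold the four upright grey clips outward and snap each one home over the rim. Begin with any clip, do the diagonally opposite one next, then the other two. Go by feel and be gentle, never pushing the box with more than 25 newtons, and leave the things around it where they are.

Things in the scene. Friction and masses are not known exactly. Their poses are not given: they have to be found in the camera images.
- cradle: Low grey tray, 216 (x) x 170 (y) x 24 mm, fixed to the table; origin at the centre of its underside, on the table, x along its long side. A white specimen box with clipped lid stands in it, centred and lined up, on a firm foam pad (about 10 N per mm). The foam's thickness is not measured: box, lid and clips stand 0 to 15 mm higher than the points named _low below say.
- box_low (a point): Point fixed in the tray: the centre of the box's underside if the foam is at its thinnest (12 mm above the table); truly 0 to 15 mm higher. White box, body 178 x 130 mm, rim flange 192 x 144 mm, rim top 75 mm above its underside.
- pad_low (a point): Point fixed in the tray: the top centre of the lid's raised round pad (40 mm diameter, 4 mm high, the place to press) if the foam is at its thinnest and the lid seated; truly 0 to 15 mm higher, and about 6 mm more until the lid is seated. The lid is a white plate 188 x 140 x 8 mm; its top is 4 mm below this point.
- lid (a joint): How far the lid is pressed into the box, in m: about 0.004 at the start, 0.010 fully seated on the rim. Pushed down in the middle it resists with about 10 N, then snaps the last 2 mm home and stays; let go earlier and it rises again.
- hinge_a_low (a point): Point fixed in the tray: the middle of clip_a's hinge line (along the tray's x) if the foam is at its thinnest and the lid seated; truly 0 to 15 mm higher. It is 1 mm above the top of the lid's pad, at the tray's +x +y corner; outward is the tray's +y. Clip when home: level, its top 2.5 mm above the hinge line.
- clip_a (a joint): Angle in rad of the clip at the +x +y corner (diagonally opposite clip_c): grey plate 30 mm wide, 42 mm long from its hinge, 5 mm thick, 24 mm hook at the free end. 0: almost upright (83 degrees up); grows as it swings outward and down; 1.45: home. Starts at 0 to 0.3. Swings easily up to about 1.28; there it resists with about 7 N at its free end, and past 1.38 it snaps home and stays.
- hinge_b_low (a point): Point fixed in the tray: the middle of clip_b's hinge line (along the tray's x) if the foam is at its thinnest and the lid seated; truly 0 to 15 mm higher. It is 1 mm above the top of the lid's pad, at the tray's -x +y corner; outward is the tray's +y. Clip when home: level, its top 2.5 mm above the hinge line.
- clip_b (a joint): Angle in rad of the clip at the -x +y corner (diagonally opposite clip_d): grey plate 30 mm wide, 42 mm long from its hinge, 5 mm thick, 24 mm hook at the free end. 0: almost upright (83 degrees up); grows as it swings outward and down; 1.45: home. Starts at 0 to 0.3. Swings easily up to about 1.28; there it resists with about 7 N at its free end, and past 1.38 it snaps home and stays.
- hinge_c_low (a point): Point fixed in the tray: the middle of clip_c's hinge line (along the tray's x) if the foam is at its thinnest and the lid seated; truly 0 to 15 mm higher. It is 1 mm above the top of the lid's pad, at the tray's -x -y corner; outward is the tray's -y. Clip when home: level, its top 2.5 mm above the hinge line.
- clip_c (a joint): Angle in rad of the clip at the -x -y corner (diagonally opposite clip_a): grey plate 30 mm wide, 42 mm long from its hinge, 5 mm thick, 24 mm hook at the free end. 0: almost upright (83 degrees up); grows as it swings outward and down; 1.45: home. Starts at 0 to 0.3. Swings easily up to about 1.28; there it resists with about 7 N at its free end, and past 1.38 it snaps home and stays.
- hinge_d_low (a point): Point fixed in the tray: the middle of clip_d's hinge line (along the tray's x) if the foam is at its thinnest and the lid seated; truly 0 to 15 mm higher. It is 1 mm above the top of the lid's pad, at the tray's +x -y corner; outward is the tray's -y. Clip when home: level, its top 2.5 mm above the hinge line.
- clip_d (a joint): Angle in rad of the clip at the +x -y corner (diagonally opposite clip_b): grey plate 30 mm wide, 42 mm long from its hinge, 5 mm thick, 24 mm hook at the free end. 0: almost upright (83 degrees up); grows as it swings outward and down; 1.45: home. Starts at 0 to 0.3. Swings easily up to about 1.28; there it resists with about 7 N at its free end, and past 1.38 it snaps home and stays.
- vial: Small amber vial with a white cap, 24 mm diameter, 46 mm tall, standing; origin at the centre of its underside. Bystander.
- marker: Black and grey marker pen, 125 x 13 x 12 mm, lying; origin under its middle, x along it. Bystander.
- rack: White tube rack, 110 x 55 x 48 mm with tubes; origin at the centre of its underside. Bystander.

How it is judged:
By the outcome, as a careful person would: the job done as asked, in the order asked, and still so for the second after the job is handed in, with the robot touching nothing.
It also fails if it takes over 72 s, if anything falls off the work surface, if the arm or the gripper's body presses on something with over 40 N, if the wrist force passes 120 N, or if a joint passes its speed limit or range.

ROBOT

A 6-joint arm with a two-finger parallel gripper is mounted at the origin on the work surface. World frame = base frame: x ahead of the robot, y to its left, z up, the work surface at z = 0. Lengths are in m, angles in rad, forces in N, time in s.
With the tool pointing down it reaches from about 0.3 to 0.875 m from the base axis. Payload 6.4 kg.
Tool frame: the origin (TCP) lies at the very end of the fingers, on their centre line; the grasp point (between the pads) lies 19 mm behind it (ctrl.hold_point_z is the distance from the TCP to the grasp point, in m); z points along the fingers, y is the line along which they close (so a half turn about z gives the same grasp; the last joint's range is limited). The gripper opens to 85 mm and grips with 20 to 120 N. Pads are 22 mm wide; open, the fingers measure 114 mm over their backs; the gripper's body (76 mm by 85 mm) begins 54 mm behind the grasp point. The pads swing forward as they close: fully open they stand 13 mm farther back than shut.
Start: joints at [1.015, 0.181, 1.607, -0, 1.354, -0.206], TCP at [0.197, 0.54, 0.231] pointing down, gripper open.
Joint ranges: [-2.99, 2.99], [-0.89, 2.07], [0.3, 2.58], [-1.14, 4.28], [0, 2.63], [-3.12, 3.12]. Speed limits (rad/s): [2.57, 2.57, 3.01, 3.14, 3.14, 3.14].

INTERFACE

Orientations are given as a rotation vector (axis times angle).
In Python, from cell import ctrl, kinematics, eyes, order gives the robot as it stands. Calls block until the motion is done:
- ctrl.move_pose(position, orientation): joint-space move of the TCP to a pose.
- ctrl.move_l(position, orientation=None, rate=0.15): straight line of the TCP; orientation=None keeps the orientation; rate is the mean speed in m/s.
- ctrl.move_j(angles): joint-space move.
- ctrl.open_gripper() and ctrl.close(): open the fingers fully, or close them until they stop; the grip force is fixed at half the most.
- ctrl.wait(seconds).
- kinematics.inverse_kinematics(position, orientation): joint angles nearest the present ones, or None.
- eyes.get_image(name): name is "side" or "top"; returns a dict with "img" (400x640x3 uint8, red, green, blue), "vertical_fov" (degrees; the focal length in pixels is half the picture's height over the tangent of half this angle, whatever the lens; pixels are square), "cx", "cy" (the principal point, pixels), "R" (3x3) and "t" (3): a world point X has camera coordinates R X + t. Camera axes: x right, y down, z forward; pixel columns grow to the right and rows downward; lengths in m; the calibration is good to about 2 mm. A picture is of the moment at which its call begins. There is no depth.
A pose or a line that the arm cannot do raises ctrl.PlanningError and nothing moves.
- order.job_done(): hands the job in; it is judged then, once.
Readings, each from a call of its own:
- ctrl.read_clock(): time.
- ctrl.read_joint_positions(): joint angles.
- ctrl.read_joint_vel(): joint speeds.
- ctrl.read_tau(): joint torques, N m.
- ctrl.read_position(): TCP position.
- ctrl.read_tcp_rot(): TCP orientation.
- ctrl.read_contact_force(): force on the tool from outside, world axes, zero at the start.
- ctrl.read_torque(): the same for the moment, N m.
- ctrl.read_opening(): finger opening in m.
- ctrl.read_gripper_force(): force on a finger pad.
Only numpy, scipy, OpenCV 4.12 (cv2) and the standard library are available. Lean on these libraries where they do the work, as an engineer would, in place of code of your own. Each camera call takes 0.05 s, during which the arm holds its last target. There are 200 camera calls.

## Working session

There is one attempt and no reset: what is moved stays moved. The work goes in short steps, each a Python script; the robot and the scene stay as the last script left them, time stands still between calls to the robot, and variables do not carry over. Pictures are saved under pics/ and viewed, at most 10 in all, crops included, and the job is handed in when it is done.

```bash
mkdir -p pics; ls
python3 - <<'E'
from cell import ctrl, eyes
import cv2
for n in("top","side"):
    d=eyes.get_image(n); cv2.imwrite(f"pics/{n}0.png",d["img"][:,:,::-1]); print(n,d["vertical_fov"],d["cx"],d["cy"],d["R"],d["t"])
print(ctrl.read_clock(),ctrl.read_position(),ctrl.read_tcp_rot(),ctrl.read_contact_force(),ctrl.read_opening())
E
```

```text
pics
top 56.810693448698395 317.5202073932186 194.2025239111403 [[-0.06030276 -0.99817765  0.00222585]
 [-0.97675141  0.05854847 -0.20622504]
 [ 0.20571891 -0.01461004 -0.97850206]] [0.08621273 0.61599257 0.63688397]
side 47.611114169755886 311.6413451354395 206.49905203709693 [[ 0.98463358 -0.17422841  0.01188155]
 [-0.10652886 -0.65316179 -0.74968746]
 [ 0.13837742  0.73690172 -0.66168538]] [-0.57609366  0.17260007  0.78537018]
0.1 [0.19676174 0.53973419 0.23044555] [-5.46626974e-01 -3.09303138e+00  2.38648888e-03] [ 0.11214977 -0.03202837  0.26586131] 0.08575331955310452
```

View pics/top0.png

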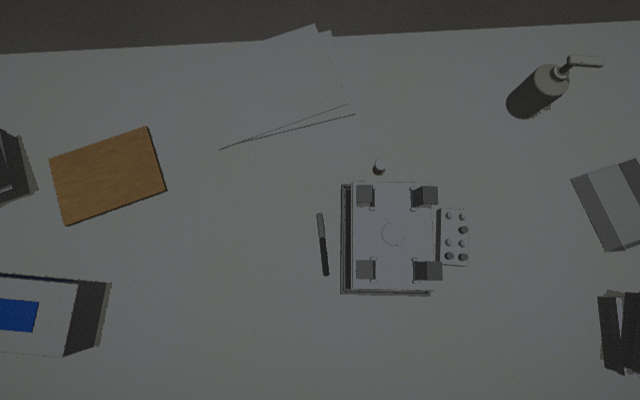

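View pics/side0.png

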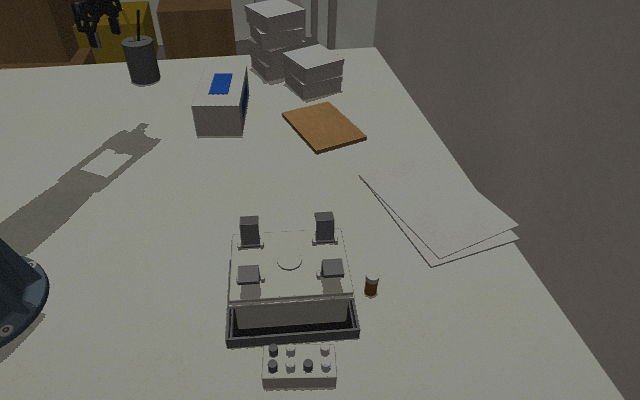

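The top view shows the box around (393,235), its lid corners roughly (350,182) to (435,290), and the pad circle at (393,234). Clips are at (365,195), (426,196), (366,268) and (428,270), and the rack sits just right (-y) of the box. The side view shows the pad at (289,262), with clips at (250,230), (324,226), (248,273) and (332,268). I'll enlarge both for accurate pixel positions.

Run:
```python
import cv2, numpy as np
a=cv2.imread("pics/top0.png")[170:310,310:480]; b=cv2.imread("pics/side0.png")[200:350,215:385]
f=lambda i,g:cv2.resize(cv2.convertScaleAbs(i,alpha=g),None,fx=4.5,fy=4,interpolation=cv2.INTER_CUBIC)
def up(i,g): return cv2.resize(cv2.convertScaleAbs(i,alpha=g),None,fx=4,fy=4,interpolation=cv2.INTER_CUBIC)
cv2.imwrite("pics/topc.png",up(a,2)); cv2.imwrite("pics/sidec.png",up(b,1.5))
```

```text
(no output)
```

View pics/topc.png

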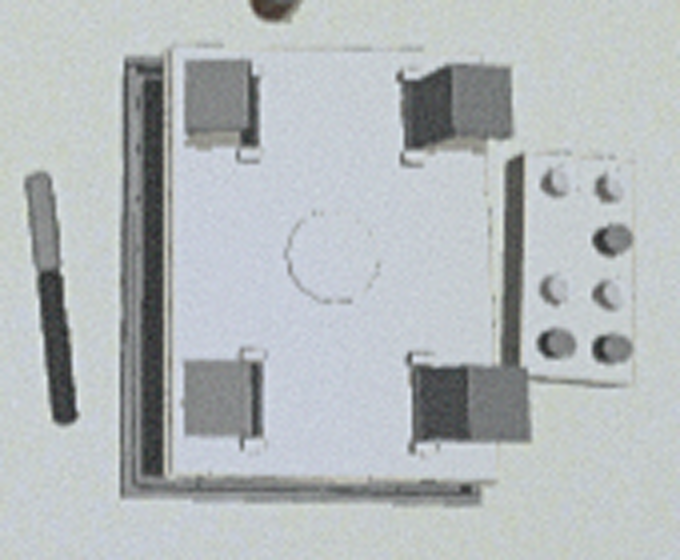

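View pics/sidec.png

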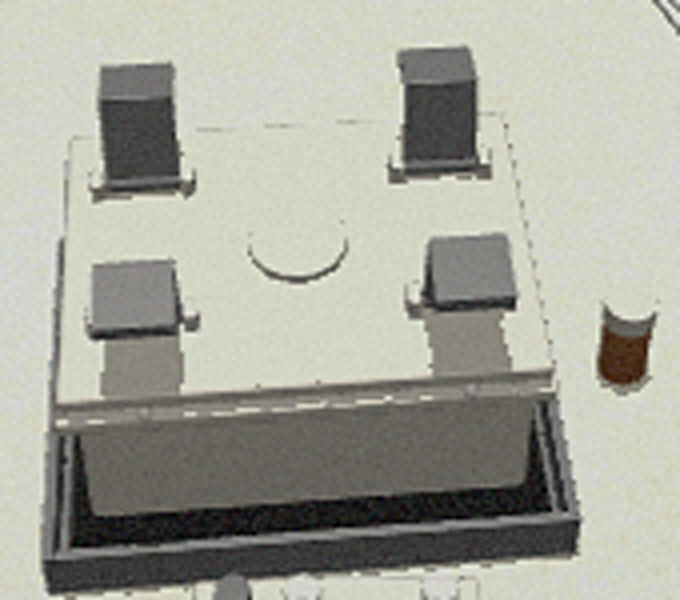

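The crops give the pad centre at top (393,234), side (289.5,260), and the hinge brackets for all four clips. Triangulating these.

```bash
cat > tri.py <<'E'
import numpy as np
from cell import eyes
C={n:eyes.get_image(n) for n in("top","side")}
def P(n):
    d=C[n]; f=200/np.tan(np.radians(d["vertical_fov"])/2)
    return np.array([[f,0,d["cx"]],[0,f,d["cy"]],[0,0,1]])@np.c_[d["R"],d["t"]]
def on_plane(n,uv,z):
    p=P(n); H=np.c_[p[:,0],p[:,1],p[:,2]*z+p[:,3]]; q=np.linalg.solve(H,[*uv,1]); return q[:2]/q[2]
E
python3 - <<'E'
import numpy as np, cv2
from tri import *
T=lambda u,v:(310+u/4,170+v/4); S=lambda u,v:(215+u/4,200+v/4)
pts=dict(pad=(T(332,256),S(298,240)),a=(T(250,112),S(440,168)),b=(T(254,398),S(142,185)),c=(T(418,403),S(141,324)),d=(T(411,116),S(463,301)))
for k,(t,s) in pts.items():
    X=cv2.triangulatePoints(P("top"),P("side"),np.array(t).reshape(2,1),np.array(s).reshape(2,1)); X=(X[:3]/X[3]).ravel()
    print(k,X.round(4),on_plane("top",t,.107).round(4),on_plane("side",s,.107).round(4))
lid=[T(170,47),T(170,475),T(495,480)]
print("lid corners",[on_plane("top",q,.103).round(4) for q in lid])
print("lid near edge side",[on_plane("side",S(*q),.099).round(4) for q in((55,404),(552,371))])
print("tray +y edge", [on_plane("top",T(*q),.024).round(4) for q in((125,57),(122,495))], "tray front",[on_plane("side",S(*q),.024).round(4) for q in((45,548),(578,515))])
E
```

```text
pad [ 0.5334 -0.0772  0.1064] [ 0.5326 -0.077 ] [ 0.5338 -0.0777]
a [ 0.5983 -0.0473  0.1067] [ 0.5983 -0.0472] [ 0.5982 -0.0475]
b [ 0.4742 -0.0375  0.1076] [ 0.4744 -0.0376] [ 0.4741 -0.037 ]
c [ 0.4682 -0.108   0.1039] [ 0.4681 -0.1072] [ 0.4682 -0.1105]
d [ 0.5929 -0.1187  0.1057] [ 0.5923 -0.1183] [ 0.5929 -0.1197]
lid corners [array([ 0.631 , -0.0146]), array([4.447e-01, 3.000e-04]), array([ 0.4343, -0.1372])]
lid near edge side [array([ 0.4336, -0.1368]), array([ 0.6211, -0.1526])]
tray +y edge [array([ 6.461e-01, -6.000e-04]), array([0.433 , 0.0165])] tray front [array([ 0.4211, -0.1485]), array([ 0.6334, -0.1691])]
```

```bash
cat > h.py <<'E'
import numpy as np
from cell import ctrl
C=np.array([.5334,-.0779]); YAW=np.radians(-4.7)
ex=np.array([np.cos(YAW),np.sin(YAW)]); ey=np.array([-ex[1],ex[0]])
phi=(YAW+np.pi/2)/2
ROT=np.pi*np.array([np.cos(phi),np.sin(phi),0])   # tool down, tool y along tray x
def W(x,y,z): return np.r_[C+x*ex+y*ey,z]         # tray-centred -> world
def F(n=4): return np.mean([ctrl.read_contact_force() for _ in range(n)],0)
E
python3 - <<'E'
from h import *
ctrl.close(); ctrl.move_pose(W(0,0,.2),ROT)
ctrl.move_l(W(0,0,.130),rate=.1); ctrl.wait(.15)
F0=F(); print(ctrl.read_clock(),ctrl.read_position(),W(0,0,.13),ctrl.read_opening(),F0)
z=.130; peak=0; log=[]; snapped=False
while z>.088:
    z-=.001 if peak<1.5 else .0004
    ctrl.move_l(W(0,0,z),rate=.02); ctrl.wait(.03)
    f=(F()-F0)[2]; log.append((round(ctrl.read_position()[2],4),round(f,1))); 
    if f>17: break
    if peak>7 and f<peak-3: snapped=True
    if snapped and f>11: break
    peak=max(peak,f)
print(log,snapped,ctrl.read_clock())
E
```

```text
4.4667 [ 0.53402024 -0.07812473  0.13090215] [ 0.5334 -0.0779  0.13  ] 0.0003573443748266923 [-0.08640697 -0.29488093 -0.37541157]
[(np.float64(0.1291), np.float64(0.7)), (np.float64(0.1279), np.float64(0.6)), (np.float64(0.1269), np.float64(0.1)), (np.float64(0.1259), np.float64(0.4)), (np.float64(0.125), np.float64(0.5)), (np.float64(0.1239), np.float64(0.3)), (np.float64(0.1229), np.float64(0.4)), (np.float64(0.1219), np.float64(0.1)), (np.float64(0.1209), np.float64(0.0)), (np.float64(0.12), np.float64(1.2)), (np.float64(0.1189), np.float64(-0.0)), (np.float64(0.118), np.float64(0.8)), (np.float64(0.1169), np.float64(-0.4)), (np.float64(0.116), np.float64(0.6)), (np.float64(0.1149), np.float64(0.9)), (np.float64(0.114), np.float64(0.7)), (np.float64(0.1129), np.float64(0.4)), (np.float64(0.112), np.float64(0.3)), (np.float64(0.1109), np.float64(-0.4)), (np.float64(0.1099), np.float64(1.1)), (np.float64(0.109), np.float64(-0.5)), (np.float64(0.1082), np.float64(1.4)), (np.float64(0.1074), np.float64(5.0)), (np.float64(0.1061), np.float64(0.7)), (np.float64(0.106), np.float64(0.5)), (np.float64(0.1058), np.float64(-0.0)), (np.float64(0.1054), np.float64(0.8)), (np.float64(0.1051), np.float64(1.1)), (np.float64(0.1048), np.float64(3.3)), (np.float64(0.1046), np.float64(6.0)), (np.float64(0.1044), np.float64(7.2)), (np.float64(0.1042), np.float64(8.1)), (np.float64(0.104), np.float64(11.0)), (np.float64(0.1039), np.float64(11.6)), (np.float64(0.1037), np.float64(13.3)), (np.float64(0.1034), np.float64(15.7)), (np.float64(0.1033), np.float64(18.3))] False 14.95
```

Run:
```python
from h import *
from cell import eyes; import cv2
z=ctrl.read_position()[2]; out=[]
print(F())
for zz in(.1040,.1050,.1060,.1070,.108,.110):
    ctrl.move_l(W(0,0,zz),rate=.03); ctrl.wait(.05); out.append((round(ctrl.read_position()[2],4),round(F()[2]+.1,1)))
ctrl.move_l(W(0,0,.19),rate=.2)
ctrl.wait(.2); print(out,F(),ctrl.read_clock())
d=eyes.get_image("side"); cv2.imwrite("pics/side1.png",d["img"][:,:,::-1])
a=cv2.imread("pics/side0.png")[200:350,215:385];b=d["img"][200:350,215:385,::-1]
r=lambda i:cv2.resize(cv2.convertScaleAbs(i,alpha=1.3),None,fx=2.3,fy=4,interpolation=cv2.INTER_CUBIC)
cv2.imwrite("pics/cmp.png",cv2.hconcat([r(a),r(b)]))
```

```text
[-6.51340538  2.07263574 17.88627409]
[(np.float64(0.1044), np.float64(5.6)), (np.float64(0.1049), np.float64(1.8)), (np.float64(0.1055), np.float64(0.1)), (np.float64(0.107), np.float64(-0.3)), (np.float64(0.1081), np.float64(0.5)), (np.float64(0.1101), np.float64(0.0))] [-0.5308605   0.21470884 -0.32405322] 17.5
```

View pics/cmp.png

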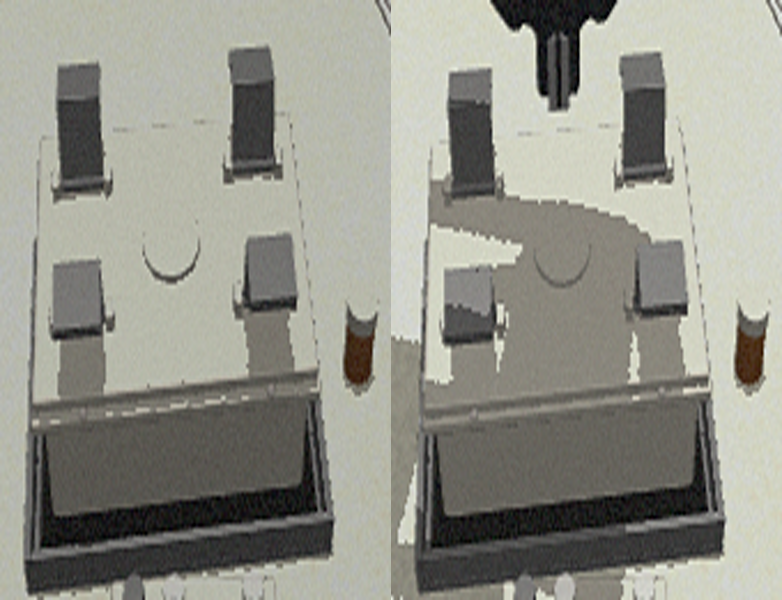

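The lid is seated: the gap at the rim has closed, and force vanishes at pad z≈0.105, so the hinges are at about 0.106. Now clip a.

```bash
cat >> h.py <<'E'
HZ=.106; R=.036
def clip(sx,sy,y_h=.0355):
    x=.0624*sx
    def T(q,back=0):
        e=1.4486-q; o=R*np.cos(e)-.0025*np.sin(e)-.011-back
        return W(x,sy*(y_h+o),HZ+R*np.sin(e)+.0025*np.cos(e))
    p=T(-.1,.004); t0=ctrl.read_clock()
    ctrl.move_l(np.r_[p[:2],.175],rate=.15); ctrl.move_l(p,rate=.12)
    ctrl.wait(.1); F0=F(6); arc=[]
    for q in(.15,.45,.75,1.,1.2):
        ctrl.move_l(T(q),rate=.06); f=F(3)-F0; arc.append(f.round(1).tolist())
        if np.linalg.norm(f)>12: print("abort",arc); return False
    p=T(1.2); peak=0; snap=False; log=[]; ok=False
    while p[2]>HZ-.003:
        p[2]-=.0007 if not snap else .0006
        ctrl.move_l(p,rate=.02); ctrl.wait(.02)
        f=(F()-F0)[2]; log.append((float(round(ctrl.read_position()[2]*1e3,1)),float(round(f,1))))
        if f>15: break
        if peak>4 and f<peak-3: snap=True
        if snap and f>5: ok=True; break
        peak=max(peak,f)
    p[2]=.175; ctrl.move_l(p,rate=.2)
    print(arc,log,"snap",snap,"rest",ok,"t",t0,ctrl.read_clock()); return snap
E
python3 -c "
from h import *
clip(1,1)"
```

```text
[[-1.5, -0.2, 0.6], [-1.2, -0.2, 0.3], [0.2, 0.2, 1.4], [-0.3, 0.1, 0.6], [-0.1, 0.1, -0.2]] [(116.6, -0.1), (115.9, -0.7), (115.2, -0.1), (114.4, 0.5), (113.8, 1.0), (113.2, 3.3), (112.7, 3.9), (111.9, 5.0), (111.5, 6.3), (111.1, 9.0), (109.5, 2.2), (108.5, 1.1), (108.3, 2.3), (108.0, 3.9), (107.7, 7.5)] snap True rest True t 17.55 24.7583
```

Run:
```python
from h import *
from cell import eyes; import cv2
ok=clip(-1,-1) and clip(-1,1) and clip(1,-1)
if ok: ctrl.move_l(W(.06,.12,.26),rate=.25)
d=eyes.get_image("side"); cv2.imwrite("pics/side2.png",cv2.resize(cv2.convertScaleAbs(d["img"][190:390,200:420,::-1].copy(),alpha=1.3),None,fx=3,fy=3,interpolation=cv2.INTER_CUBIC))
d=eyes.get_image("top"); cv2.imwrite("pics/top2.png",cv2.resize(cv2.convertScaleAbs(d["img"][150:310,300:490,::-1].copy(),alpha=2),None,fx=3.5,fy=3.5,interpolation=cv2.INTER_CUBIC))
print(ok,ctrl.read_clock())
```

```text
[[-0.0, -0.5, 0.7], [0.7, -0.5, 1.0], [0.4, -0.7, -0.2], [-0.3, 0.6, 0.4], [0.1, -0.3, 1.2]] [(116.7, 0.9), (115.9, 0.5), (115.1, 0.3), (114.4, 0.5), (113.8, 0.6), (113.2, 2.8), (112.6, 3.4), (112.0, 6.1), (111.0, 1.9), (110.4, 2.8), (109.9, 4.0), (108.5, 0.2), (108.4, 2.6), (108.0, 5.3)] snap True rest True t 24.7583 32.2333
[[-0.6, 0.4, -0.3], [0.1, -0.6, -0.6], [-0.6, -0.2, -0.8], [-0.4, -0.6, -0.5], [-0.8, -0.4, -1.2]] [(116.6, -0.6), (115.9, -0.2), (115.2, -0.7), (114.4, -0.4), (113.8, 0.3), (113.2, 1.7), (112.5, 2.8), (112.0, 5.3), (111.2, 3.8), (110.6, 5.3), (110.1, 8.0), (108.5, -0.3), (108.1, 1.5), (107.8, 4.7), (107.5, 6.3)] snap True rest True t 32.2333 39.5167
[[-0.6, 1.0, 0.9], [0.0, 1.0, 0.5], [0.2, 0.4, 1.6], [0.8, 0.1, 0.6], [0.4, -0.2, -0.5]] [(116.7, -0.2), (115.9, 0.1), (115.1, 0.6), (114.4, 0.5), (113.8, 1.9), (113.2, 2.5), (112.7, 4.7), (111.8, 4.2), (111.3, 6.5), (111.0, 7.2), (110.6, 10.8), (108.4, 0.9), (108.1, 2.8), (107.8, 6.0)] snap True rest True t 39.5167 46.9917
True 48.0333
```

View pics/side2.png

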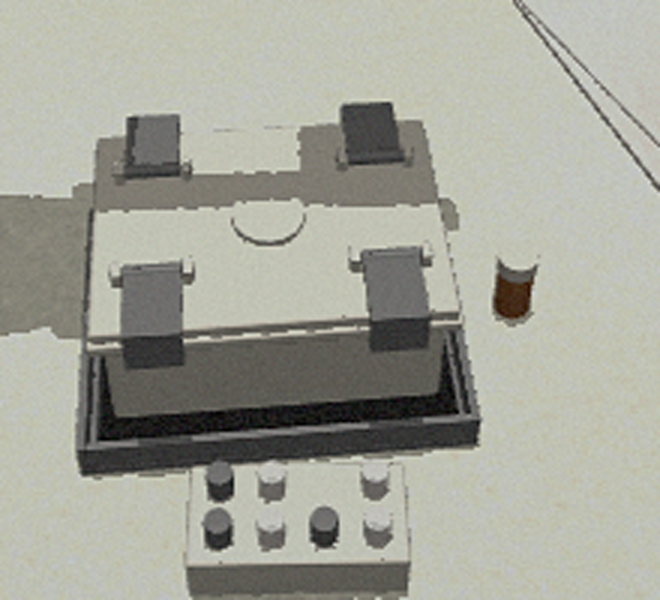

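View pics/top2.png

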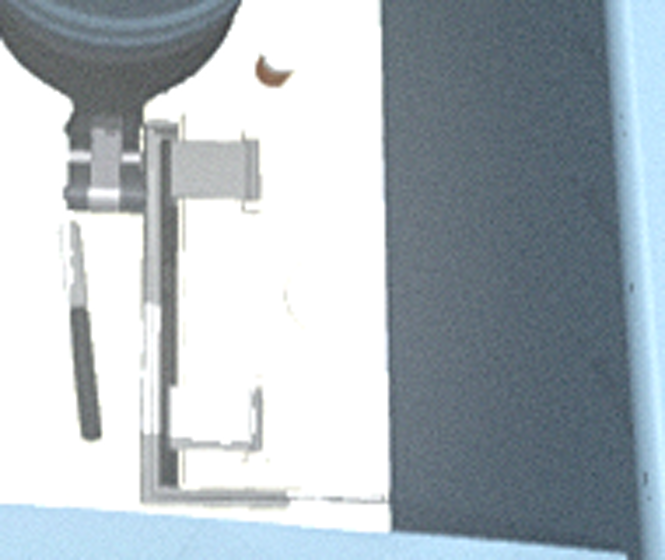

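The side view shows all four clips level over the rim at crop (155,140), (370,130), (152,310) and (397,295). The lid is flush, and the vial and rack are in place. The top view is partly hidden by the arm, but it shows the two +y clips flat and the marker undisturbed. Handing the job in.

```bash
python3 -c "
from cell import order
print(order.job_done())"
```

```text
the job is handed in; nothing more can be done
None
```

The box is closed and handed in: lid seated, then clips a, c, b and d snapped home in that order, about 48 s on the clock, highest measured push about 18 N, and the vial, marker and rack look undisturbed.

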